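# Snap the cap onto the oil bottle and hold it down on its seal

## Robot

A 6-joint arm with a two-finger parallel gripper is mounted at the origin on a cart in front of the work surface, level with it; the furniture and walls round the work are solid. World frame = base frame: x ahead of the robot, y to its left, z up, the work surface at z = 0. Lengths are in m, angles in rad, forces in N, time in s.
With the tool pointing down it reaches from about 0.35 to 0.975 m from the base axis. Payload 4.9 kg.
Tool frame: the origin (TCP) lies on the centre line of the jaws, within the pads' length; the fingertips stand manip.tcp_to_tips ahead of it and the grasp point (between the pads) is the TCP (manip.tcp_to_tips is the distance from the TCP to the fingertips, in m); y points along the fingers, z is the direction in which the jaws open and shut, and the axes are right-handed (so a half turn about y gives the same grasp; the last joint's range is limited). The gripper opens to 85 mm and grips with 20 to 120 N. Pads are 22 mm wide; open, the fingers measure 114 mm over their backs; the gripper's body (76 mm by 85 mm) begins 54 mm behind the grasp point. The pads swing forward as they close: fully open they stand 13 mm farther back than shut.
Start: joints at [1.087, 0.053, 1.613, -0, 1.476, -0.119], TCP at [0.223, 0.584, 0.25] pointing down, gripper open.
Joint ranges: [-3.01, 3.01], [-1.01, 2.22], [0.06, 2.58], [-1.02, 4.17], [0.09, 2.62], [-3.14, 3.14]. Speed limits (rad/s): [2.57, 2.57, 3.14, 3.14, 3.14, 3.14].

## Interface

Orientations are given as a unit quaternion [w, x, y, z].
In Python, from plant import manip gives the robot as it stands.
- The arm moves only by the tool apply_moves, never from a script. Its argument "moves" is a list of rows, each a list of 7 numbers: the gripper's target within -1 to 1 (shut at 1, half-way at 0, fully open at -1), then the shift along the tool's x, y, z in mm, then the turn, a rotation vector about the tool's x, y, z in degrees. A call has 1 to 20 rows; each row shifts and turns the commanded pose from where the row before left it, along the tool's axes as they then stand; what a row does not reach is not made up. A row lasts 1/10 s, in which the tool goes at most 50 mm and 8.59 degrees, less where a joint would pass 70% of its speed; a pose out of reach is approached as far as the arm can. A call with a gripper value outside its range is refused whole. The fingers move at their own pace and stop on an object; the grip force is fixed at half the most. Time passes only in rows, so rows that do not move let the fingers close. It gives the time, the measured TCP pose, the force and the opening at its end, in the units of the state.
- manip.state(): the state, without advancing time (a new reading comes with each control period).
- manip.grab_frame(name): name is "side" or "top" or "wrist"; returns the picture (480x640x3 uint8, blue, green, red); there is no depth.
- manip.calibration(name): a dict with "mtx" (3x3 intrinsics, pixels), "T" (4x4, takes a point from camera to world coordinates); the wrist camera has in their place "T_tool_cam" (4x4, takes a point from camera to tool coordinates, whose origin is the TCP and whose axes are the tool frame's). Camera axes: x right, y down, z forward; pixel columns grow to the right and rows downward; lengths in m; the calibration is good to about 2 mm. A picture is of the moment at which its call begins: read the wrist's pose just before it. calibration takes no time and is no camera call.
- manip.job_done(): hands the job in, once; it reports no verdict.
The state is a dict: "time": time; "joint_pos": joint angles; "joint_vel": joint speeds; "joint_efforts": joint torques, N m; "tool_pos": TCP position; "tool_rot": TCP orientation; "contact_force": force on the tool from outside, world axes, zero at the start; "ft_torque": the same for the moment, N m; "gripper_width": opening from 0.0 (shut) to 1.0 (fully open).
Only numpy, scipy, OpenCV 4.12 (cv2) and the standard library are available. Lean on these libraries where they do the work, as an engineer would, in place of code of your own. Each camera call takes 0.05 s, during which the arm holds its last target. There are 200 camera calls.

## Task

Close the steel oil bottle with the slim neck: pick up the grey snap cap, set it straight on that bottle's neck and press it down until it clicks over the snap ring. Do not stop at the click: keep pressing so that the rubber seal under the cap is clearly squashed, and finish like that, with the fingers still holding the cap pressed down and the bottle standing upright on the worktop. Leave the wide-necked bottle and the other things where they are.

Things in the scene. Friction and masses are not known exactly. Their poses are not given: they have to be found in the camera images.
- snap_cap: The cap: ribbed grey plastic cylinder, 46 mm wide, 40 mm high, flat closed top, open below; stands on the worktop open side down. Origin: centre of its lower rim, z up. An inner lip 30 mm wide lies 3 to 7 mm above the rim; elsewhere the bore is 37 mm wide, up to 32 mm above the rim. Round: any grasp direction will do. 60 g.
- oil_bottle: The bottle to close: steel, loose, upright, body 68 mm wide, about 0.7 kg (varies). Origin: centre of its underside, z up. Its slim neck is 25 mm wide, tapering to 14 mm over the last 8 mm; 153 mm high in all. The neck carries a snap ring, and a black rubber seal lies round the neck's foot, its top 126 mm above the underside.
- neck_top (a point): Centre of the top of the slim neck of the oil bottle, 153 mm above its underside.
- snap_ring (a point): Centre of the sprung steel snap ring (four arcs, 33 mm over all) on the slim neck, 137 mm above the bottle's underside. The cap's lip meets it with the cap's rim 138 mm above the underside; pushing on takes a force that rises to about 9 N, then falls; it clicks over with the rim at about 130 mm, and the ring then retains the cap.
- seal (a joint): How far the black rubber seal ring (48 mm wide, 8 mm thick, round the foot of the slim neck) is squashed, in m: 0 free, 0.004 fully squashed (hard stop). It acts as a spring of 2 N per mm, so 3 mm takes 6 N, and it springs back when the cap is no longer pressed.
- wide_bottle: The other steel bottle, loose, same body (68 mm wide) but an open plain neck 50 mm wide, 130 mm high in all, without ring or seal: the cap does not fit it. Origin: centre of its underside. It may stand in either of the two bottles' places.
- tuna_tin: Flat food tin, 86 mm wide, 40 mm high, in front of the bottles. Origin: centre of its underside. To be left alone.
- matchbox: Small matchbox, 36 x 52 x 16 mm, lying near the cap. Origin: centre of its underside. To be left alone.
- spice_jar: Slim spice jar with a black lid, 41 mm wide, 105 mm high, behind the bottles. Origin: centre of its underside. To be left alone.
- food_tin: Tall food tin, 57 mm wide, 72 mm high, behind the bottles. Origin: centre of its underside. To be left alone.
Things that resemble listed ones, but are neither listed nor needed, are in the scene too. Of the things that look like the snap_cap, the middle-sized one is meant.

How it is judged:
On the way, in this order (a step that is already met when the one before it is completed fails the run):
1. the cap is picked up in the fingers, its rim at least 50 mm above the worktop (height (world z) of snap_cap above 0.05 m and contact force between snap_cap and the fingers above 1 N), for 0.2 s.
2. the cap has clicked over the snap ring of the upright oil bottle (z of snap_cap in the frame of oil_bottle between 0.11 and 0.129 m and x of snap_cap in the frame of oil_bottle between -0.005 and 0.005 m and y of snap_cap in the frame of oil_bottle between -0.005 and 0.005 m and angle between oil_bottle's own z axis and vertical below 0.15 rad).
At the end, for the whole second after the job is handed in: Through the last second the cap is straight (0.12 rad) past the ring, rim under 126.5 mm above the bottle's underside, the fingers press it with over 1.5 N, the seal is squashed by over 1.2 mm, and the bottle stands upright (0.08 rad) on the worktop, at rest (value of joint seal above 0.0012 m and contact force between snap_cap and the fingers above 1.5 N and z of snap_cap in the frame of oil_bottle between 0.11 and 0.1265 m and horizontal distance between snap_cap and oil_bottle below 0.015 m and angle between the z axis of snap_cap and the z axis of oil_bottle, either way round below 0.12 rad and angle between oil_bottle's own z axis and vertical below 0.08 rad and height (world z) of oil_bottle below 0.006 m and linear speed of snap_cap below 0.03 m/s); the arm keeps its last pose, push and grip.
It fails at once if the oil bottle is tipped over (angle between oil_bottle's own z axis and vertical above 0.5 rad).
It fails at once if the wide-necked bottle or another bystander is moved by more than 30 mm (distance of any of wide_bottle, tuna_tin, matchbox, spice_jar, food_tin from where it was at the start of the episode above 0.03 m).
It also fails if it takes over 48 s, if anything falls off the work surface, if the arm or the gripper's body presses on something with over 40 N, if the wrist force passes 120 N, or if a joint passes its speed limit or range.

## Working session

There is one attempt and no reset: what is moved stays moved. The work goes in short steps, Python scripts to look and compute and a tool call to move; the robot and the scene stay as the last step left them, time stands still between calls to the robot, and variables do not carry over. Pictures are saved under pics/ and viewed, about 8 in all and at most 12, crops included, and the job is handed in when it is done.

Besides the shell and the picture viewer there is one more tool, called after "Request:" by a JSON object that holds its "method" and its "body", one argument or row to a line. apply_moves: Moves the arm, as the interface text tells. Its arguments: {"type":"object","properties":{"moves":{"type":"array","items":{"type":"array","items":{"type":"number"}}}},"required":["moves"]}

```bash
mkdir -p pics; ls; python3 - <<'E'
from plant import manip
import cv2,numpy as np
print(manip.state()); print(manip.tcp_to_tips)
for n in("side","top","wrist"):
    c=manip.calibration(n); print(n,{k:np.round(v,4).tolist() for k,v in c.items()})
for n in("side","top"):
    cv2.imwrite(f"pics/{n}0.png",manip.grab_frame(n))
E
```

```text
pics
{'time': 0.0, 'joint_pos': array([ 1.08698412e+00,  5.33401316e-02,  1.61429694e+00, -6.98951673e-06,
        1.47599859e+00, -1.19014471e-01]), 'joint_vel': array([ 0.00027343,  0.00028122, -0.0003528 ,  0.00123744, -0.00155742,
        0.0004699 ]), 'joint_efforts': array([-3.61760496e-03, -3.93681121e+01, -3.70176959e+01, -4.32929937e-04,
        7.23779565e-03,  1.48106415e-05]), 'tool_pos': array([0.22271071, 0.58334677, 0.24907159]), 'tool_rot': array([-0.69468607,  0.69606702, -0.1284733 ,  0.12804913]), 'contact_force': array([ 0.39379224, -0.41931982,  0.85340721]), 'ft_torque': array([-0.00085573, -0.01394911, -0.01047541]), 'gripper_width': 0.9969162057457128}
0.019
side {'mtx': [[450.2323, 0.0, 315.6213], [0.0, 450.2323, 245.714], [0.0, 0.0, 1.0]], 'T': [[0.9809, -0.0571, 0.1857, 0.411], [-0.1927, -0.4066, 0.893, -0.9324], [0.0245, -0.9118, -0.4099, 0.505], [0.0, 0.0, 0.0, 1.0]]}
top {'mtx': [[515.4351, 0.0, 310.7248], [0.0, 515.4351, 250.9994], [0.0, 0.0, 1.0]], 'T': [[0.0194, -0.9982, 0.0561, 0.5061], [-0.9998, -0.0192, 0.004, -0.0744], [-0.0029, -0.0562, -0.9984, 1.147], [0.0, 0.0, 0.0, 1.0]]}
wrist {'mtx': [[420.0975, 0.0, 319.7459], [0.0, 420.0975, 237.7328], [0.0, 0.0, 1.0]], 'T_tool_cam': [[-0.0, 0.9469, 0.3214, -0.0833], [-0.0001, -0.3214, 0.9469, -0.1243], [1.0, -0.0, 0.0001, -0.0007], [0.0, 0.0, 0.0, 1.0]]}
```

View pics/top0.png

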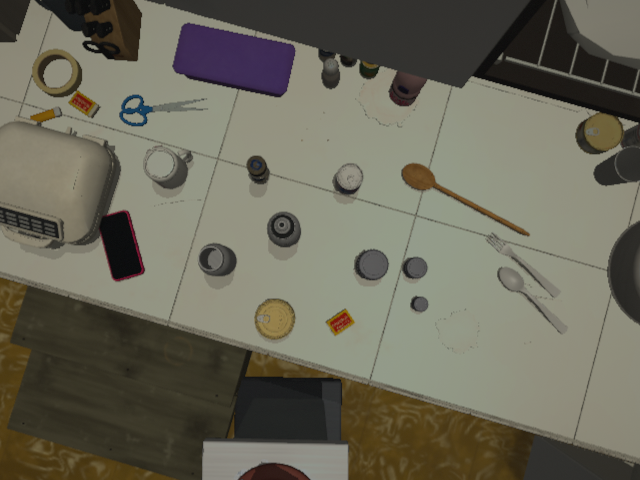

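View pics/side0.png

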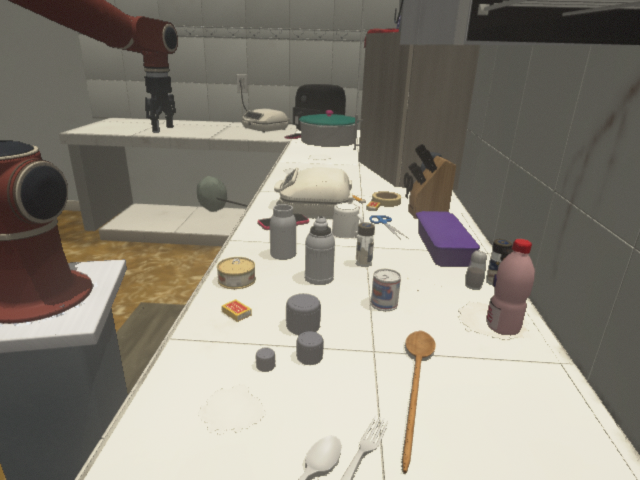

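Top view shows three grey caps: (372,265), which is about 69 mm wide, (416,268), about 46 mm, and (420,304), about 33 mm. The middle-sized one, (416,268), is the one meant. The slim-necked bottle, with its concentric black ring and small top, is at (284,228). The wide open bottle is at (214,260).

```bash
cat > h.py <<'E'
import cv2,numpy as np
from plant import manip
def ray(n,uv,z):
    c=manip.calibration(n);K,T=np.array(c["mtx"]),np.array(c["T"])
    d=T[:3,:3]@np.linalg.inv(K)@[uv[0],uv[1],1]
    return T[:3,3]+d*(z-T[2,3])/d[2]
def proj(n,p):
    c=manip.calibration(n);K,T=np.array(c["mtx"]),np.array(c["T"])
    q=K@(T[:3,:3].T@(np.array(p)-T[:3,3]));return q[:2]/q[2]
E
python3 - <<'E'
from h import *
t=cv2.imread("pics/top0.png");s=cv2.imread("pics/side0.png")
def blobs(im,x0,y0,x1,y1,th):
    g=cv2.cvtColor(im,cv2.COLOR_BGR2GRAY)[y0:y1,x0:x1]
    m=(g<th).astype(np.uint8)*255
    for c in cv2.findContours(m,cv2.RETR_EXTERNAL,cv2.CHAIN_APPROX_NONE)[0]:
        if cv2.contourArea(c)>100:
            (x,y),r=cv2.minEnclosingCircle(c);X,Y,w,h=cv2.boundingRect(c)
            print((round(x+x0,1),round(y+y0,1)),round(r,1),(X+x0,Y+y0,w,h))
for th in(110,140):
    print("top",th);blobs(t,350,240,440,320,th)
    print("side",th);blobs(s,250,290,330,375,th)
print("cap@(416,268) z.04",ray("top",(416,268),.04)," neck z.153",ray("top",(284,226),.153))
a=cv2.resize(t[190:320,190:440],None,fx=3.2,fy=3.2,interpolation=2)
b=cv2.resize(s[200:380,230:350],None,fx=3.2,fy=3.2,interpolation=2)
cv2.imwrite("pics/c1.png",a); 
E
```

```text
top 110
(418.7, 303.7) 9.0 (410, 296, 18, 16)
(413.3, 268.3) 13.8 (400, 257, 28, 22)
(370.7, 264.4) 17.3 (354, 249, 35, 32)
side 110
(265.5, 362.0) 9.9 (257, 356, 18, 15)
(309.2, 349.7) 15.0 (297, 341, 26, 24)
(302.6, 315.8) 19.6 (287, 304, 33, 31)
top 140
(418.6, 304.1) 9.9 (410, 295, 19, 19)
(370.7, 267.3) 19.8 (353, 248, 37, 38)
(397.5, 279.5) 41.1 (386, 240, 42, 80)
side 140
(264.9, 359.6) 11.8 (256, 348, 19, 24)
(306.4, 329.0) 35.6 (286, 294, 38, 71)
cap@(416,268) z.04 [ 0.53609387 -0.29651988  0.04      ]  neck z.153 [ 0.60941718 -0.01769365  0.153     ]
```

View pics/c1.png

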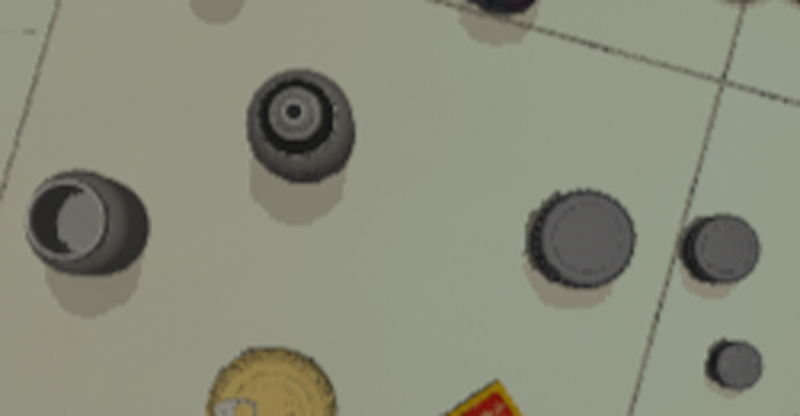

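Crop confirms it: slim neck top at about (281.6,224.7), and the middle cap's top centre at (416.2,267.5).

```bash
cat >> h.py <<'E'
from scipy.spatial.transform import Rotation as R
def pose():
    s=manip.state();q=s["tool_rot"];return s,R.from_quat([q[1],q[2],q[3],q[0]]).as_matrix(),np.array(s["tool_pos"])
def shift(p):
    s,M,t=pose();return np.round(M.T@(np.array(p)-t)*1000,1)
def wproj(p):
    s,M,t=pose();c=manip.calibration("wrist");K,T=np.array(c["mtx"]),np.array(c["T_tool_cam"])
    q=M.T@(np.array(p)-t);q=K@(T[:3,:3].T@(q-T[:3,3]));return q[:2]/q[2]
def wray(uv,z):
    s,M,t=pose();c=manip.calibration("wrist");K,T=np.array(c["mtx"]),np.array(c["T_tool_cam"])
    d=M@T[:3,:3]@np.linalg.inv(K)@[uv[0],uv[1],1];o=t+M@T[:3,3];return o+d*(z-o[2])/d[2]
E
python3 - <<'E'
from h import *
cap=ray("top",(416.2,267.5),.04);nk=ray("top",(281.6,224.7),.153)
print(cap,nk,ray("top",(371,265),.05),ray("top",(419.5,304),.03))
print("side",proj("side",cap),proj("side",[*cap[:2],0]),proj("side",nk),proj("side",[*nk[:2],0]))
print("top base of bottle",proj("top",[*nk[:2],0]))
s,M,t=pose();print(M.round(3));print(shift([cap[0],cap[1],.17]))
E
```

```text
[ 0.5371749  -0.29694019  0.04      ] [ 0.61185709 -0.01298749  0.153     ] [ 0.54035069 -0.19878961  0.05      ] [ 0.45888733 -0.3066884   0.03      ]
side [309.80523421 336.94808495] [309.37178606 355.65320657] [320.65261772 216.79655897] [318.77234597 277.45539463]
top base of bottle [285.66189705 232.03677361]
[[ 0.934 -0.001  0.357]
 [-0.357 -0.002  0.934]
 [-0.    -1.    -0.002]]
[ 607.9   80.4 -710. ]
```

Request:
{"method": "apply_moves", "body": {
  "moves": [
    [-1,24,0,-28,0,0,0],
    [-1,30.5,0,-35.5,0,0,0],
    [-1,30.5,0,-35.5,0,0,0],
    [-1,30.5,0,-35.5,0,0,0],
    [-1,30.5,0,-35.5,0,0,0],
    [-1,30.5,0,-35.5,0,0,0],
    [-1,30.5,0,-35.5,0,0,0],
    [-1,30.5,0,-35.5,0,0,0],
    [-1,30.5,0,-35.5,0,0,0],
    [-1,30.5,0,-35.5,0,0,0],
    [-1,30.5,0,-35.5,0,0,0],
    [-1,30.5,0,-35.5,0,0,0],
    [-1,30.5,0,-35.5,0,0,0],
    [-1,30.5,0,-35.5,0,0,0],
    [-1,30.5,0,-35.5,0,0,0],
    [-1,30.5,0,-35.5,0,0,0],
    [-1,30.5,0,-35.5,0,0,0],
    [-1,30.5,0,-35.5,0,0,0],
    [-1,30.5,0,-35.5,0,0,0],
    [-1,30.5,0,-35.5,0,0,0]
  ]
}}

```text
time: 2.1
tool_pos: [0.5362, -0.2896, 0.2496]
tool_rot: [0.696, -0.695, 0.129, -0.128]
contact_force: [0.3, 0.2, 0.1]
gripper_width: 1.0
```

Request:
{"method": "apply_moves", "body": {
  "moves": [
    [-1,0,15,0,0,8,0],
    [-1,0,20,0,0,8,0],
    [-1,0,20,0,0,8,0],
    [-1,0,15,0,0,0,0],
    [-1,0,0,0,0,0,0],
    [-1,0,0,0,0,0,0]
  ]
}}

```text
time: 2.7
tool_pos: [0.5361, -0.2876, 0.1803]
tool_rot: [0.654, -0.654, 0.269, -0.269]
contact_force: [0.5, -0.2, 0.0]
gripper_width: 0.997
```

```bash
python3 - <<'E'
from h import *
s,M,t=pose();print(t,M.round(3))
im=manip.grab_frame("wrist");
p=[0.5372,-0.2969,.04];print(wproj(p),shift([p[0],p[1],.027]))
g=cv2.cvtColor(im,cv2.COLOR_BGR2GRAY)
cv2.imwrite("pics/w1.png",im)
E
```

```text
[ 0.53612668 -0.28758115  0.18031935] [[ 0.71  -0.     0.704]
 [-0.704  0.     0.71 ]
 [-0.    -1.    -0.   ]]
[311.91720103 236.90761897] [  6.6 154.3  -6. ]
```

View pics/w1.png

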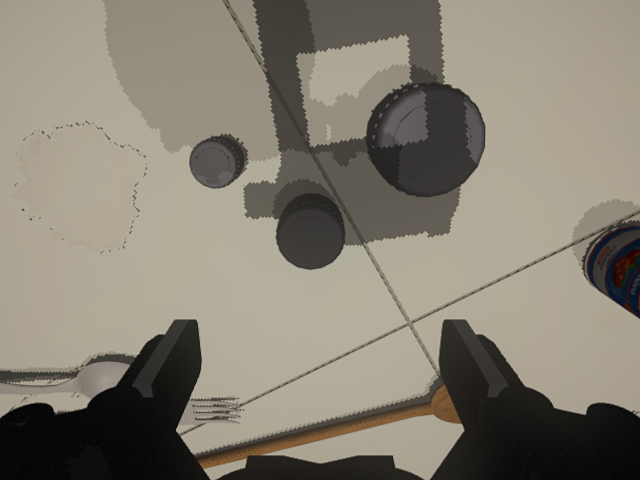

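The wrist view shows the cap top centred at about (311,235), against a predicted (312,237), so they agree to about 1 mm. The fingers' lane is clear.

Request:
{"method": "apply_moves", "body": {
  "moves": [
    [-1,5.5,0,-6.5,0,0,0],
    [-1,0,30,0,0,0,0],
    [-1,0,40,0,0,0,0],
    [-1,0,30,0,0,0,0],
    [-1,0,25,0,0,0,0],
    [-1,0,15,0,0,0,0],
    [-1,0,14,0,0,0,0],
    [-1,0,0,0,0,0,0],
    [-1,0,0,0,0,0,0],
    [1,0,0,0,0,0,0],
    [1,0,0,0,0,0,0],
    [1,0,0,0,0,0,0],
    [1,0,0,0,0,0,0],
    [1,0,0,0,0,0,0],
    [1,0,0,0,0,0,0],
    [1,0,0,0,0,0,0],
    [1,0,0,0,0,0,0],
    [1,0,0,0,0,0,0]
  ]
}}

```text
time: 4.55
tool_pos: [0.5364, -0.2969, 0.0278]
tool_rot: [-0.653, 0.654, -0.269, 0.271]
contact_force: [-0.2, 0.4, 5.8]
gripper_width: 0.529
```

Request:
{"method": "apply_moves", "body": {
  "moves": [
    [1,0,-10,0,0,0,0],
    [1,0,-20,0,0,0,0],
    [1,0,-30,0,0,0,0],
    [1,0,-40,0,0,0,0],
    [1,0,-40,0,0,0,0],
    [1,0,-40,0,0,0,0],
    [1,0,-20,0,0,0,0],
    [1,0,0,0,0,0,0],
    [1,0,0,0,0,0,0],
    [1,0,0,0,0,0,0]
  ]
}}

```text
time: 5.55
tool_pos: [0.5343, -0.2954, 0.2234]
tool_rot: [0.654, -0.653, 0.272, -0.268]
contact_force: [0.4, 1.3, -1.0]
gripper_width: 0.53
```

```bash
python3 - <<'E'
from h import *
s,M,t=pose();print(t,s["gripper_width"],s["contact_force"])
print(shift([.6119,-.0130,t[2]]))
E
```

```text
[ 0.53429862 -0.29537877  0.22339407] 0.5295746296763068 [ 0.39065091  1.26683109 -0.99140135]
[-144.4    0.5  254.8]
```

Request:
{"method": "apply_moves", "body": {
  "moves": [
    [1,-6,0,18,0,0,0],
    [1,-13,0,39,0,0,0],
    [1,-13,0,39,0,0,0],
    [1,-13,0,39,0,0,0],
    [1,-13,0,39,0,0,0],
    [1,-13,0,39,0,0,0],
    [1,-8,0,25,0,0,0],
    [1,-5,0,17,0,0,0],
    [1,0,0,0,0,0,0],
    [1,0,0,0,0,0,0],
    [1,0,0,0,0,0,0]
  ]
}}

```text
time: 6.65
tool_pos: [0.6554, -0.0575, 0.2257]
tool_rot: [-0.653, 0.654, -0.271, 0.27]
contact_force: [-0.6, 0.0, -0.5]
gripper_width: 0.522
```

```bash
python3 - <<'E'
from h import *
s,M,t=pose();print(t,M.round(3))
im=manip.grab_frame("wrist")
print(wproj([.6119,-.013,.153]),wproj([.6119,-.013,.126]),shift([.6119,-.013,.2234]))
cv2.imwrite("pics/w2.png",im)
E
```

```text
[ 0.65538155 -0.05745942  0.22565453] [[ 0.707 -0.001  0.707]
 [-0.707 -0.     0.707]
 [-0.001 -1.    -0.001]]
[323.07306535 142.57708995] [322.70538849 137.06463941] [-62.3   2.6   0.7]
```

View pics/w2.png

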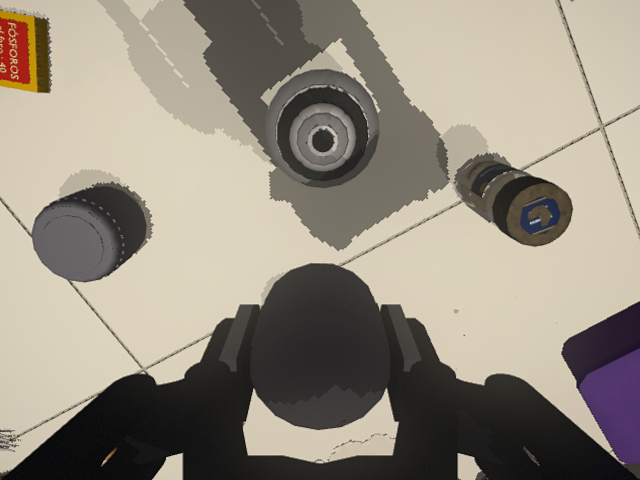

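Neck top is seen at (322,140), predicted (323,142.6), so about 1 mm off. The cap sits centred between the pads. Next: align over the neck and check from the side.

Request:
{"method": "apply_moves", "body": {
  "moves": [
    [1,-13.5,0,0.5,0,0,0],
    [1,-20,0,0,0,0,0],
    [1,-20,0,0,0,0,0],
    [1,-10,10,0,0,0,0],
    [1,0,15,0,0,0,0],
    [1,0,10,0,0,0,0],
    [1,0,0,0,0,0,0],
    [1,0,0,0,0,0,0],
    [1,0,0,0,0,0,0]
  ]
}}

```text
time: 7.6
tool_pos: [0.6119, -0.0116, 0.1916]
tool_rot: [0.653, -0.653, 0.27, -0.27]
contact_force: [-0.3, 0.4, 0.0]
gripper_width: 0.523
```

```bash
python3 - <<'E'
from h import *
s,M,t=pose();print(t,M.round(3),s["contact_force"])
for n,b in(("side",(270,160,370,300)),):
    im=manip.grab_frame(n);x0,y0,x1,y1=b
    a=cv2.resize(im[y0:y1,x0:x1],None,fx=4.2,fy=4.2,interpolation=2)
w=cv2.resize(manip.grab_frame("wrist"),None,fx=.588/.75,fy=.588/.75)[:,60:440]
h=588;o=np.zeros((h,800,3),np.uint8);o[:,:a.shape[1]]=a[:h];ww=w[:h];o[:ww.shape[0],a.shape[1]:a.shape[1]+380]=ww[:,:800-a.shape[1]]
cv2.imwrite("pics/s2.png",o)
print([proj("side",[.6119,-.013,z]) for z in(.137,.2)])
E
```

```text
[ 0.6118968  -0.01155626  0.19164733] [[ 0.708  0.001  0.706]
 [-0.706 -0.     0.708]
 [ 0.001 -1.     0.   ]] [-0.34097674  0.36500973  0.04032498]
[array([320.46491775, 223.49403608]), array([321.29876345, 196.61047362])]
```

View pics/s2.png

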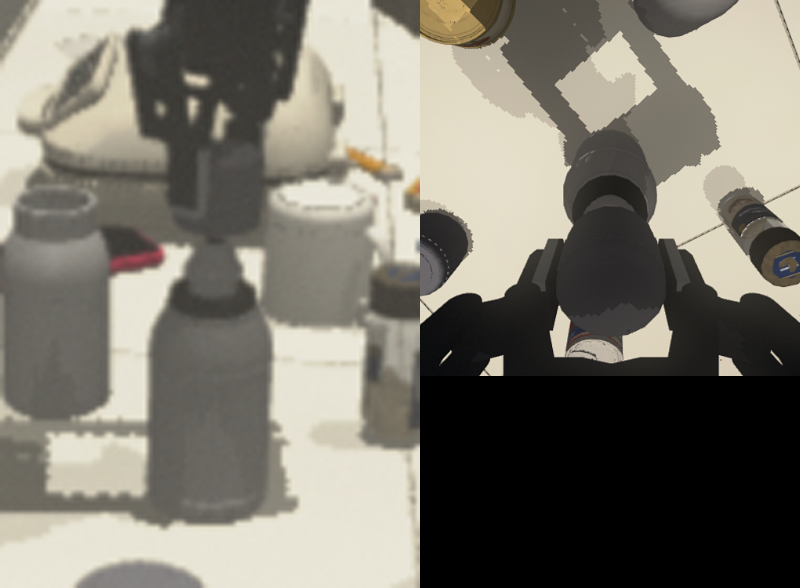

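In the side view the cap with its pads is centred at crop x≈216, against the neck at 214, and hangs straight just above the neck. Lowering onto it now.

Request:
{"method": "apply_moves", "body": {
  "moves": [
    [1,-0.5,6,0,0,0,0],
    [1,0,6,0,0,0,0],
    [1,0,6,0,0,0,0],
    [1,0,4,0,0,0,0],
    [1,0,0,0,0,0,0],
    [1,0,0,0,0,0,0]
  ]
}}

```text
time: 8.3
tool_pos: [0.6109, -0.0107, 0.1691]
tool_rot: [-0.653, 0.654, -0.27, 0.27]
contact_force: [-0.2, 0.9, -0.5]
gripper_width: 0.526
```

Request:
{"method": "apply_moves", "body": {
  "moves": [
    [1,0,2,0,0,0,0],
    [1,0,2,0,0,0,0],
    [1,0,2,0,0,0,0],
    [1,0,0,0,0,0,0],
    [1,0,0,0,0,0,0]
  ]
}}

```text
time: 8.8
tool_pos: [0.6114, -0.011, 0.1646]
tool_rot: [-0.653, 0.654, -0.27, 0.271]
contact_force: [-2.3, -0.4, 5.3]
gripper_width: 0.528
```

Ring contact came at the expected height, 5 N. Continuing.

Request:
{"method": "apply_moves", "body": {
  "moves": [
    [1,0,1.5,0,0,0,0],
    [1,0,1.5,0,0,0,0],
    [1,0,1.5,0,0,0,0],
    [1,0,0,0,0,0,0],
    [1,0,0,0,0,0,0]
  ]
}}

```text
time: 9.3
tool_pos: [0.6112, -0.011, 0.1593]
tool_rot: [-0.653, 0.654, -0.27, 0.27]
contact_force: [-1.4, -0.7, 2.6]
gripper_width: 0.528
```

Request:
{"method": "apply_moves", "body": {
  "moves": [
    [1,0,1.5,0,0,0,0],
    [1,0,1.5,0,0,0,0],
    [1,0,1,0,0,0,0],
    [1,0,0,0,0,0,0],
    [1,0,0,0,0,0,0]
  ]
}}

```text
time: 9.8
tool_pos: [0.6108, -0.0106, 0.1543]
tool_rot: [0.654, -0.654, 0.27, -0.27]
contact_force: [-0.2, -0.4, -1.2]
gripper_width: 0.527
```

Force peaked and fell away, so it clicked. Now squashing the seal.

Request:
{"method": "apply_moves", "body": {
  "moves": [
    [1,0,1,0,0,0,0],
    [1,0,1,0,0,0,0],
    [1,0,0,0,0,0,0],
    [1,0,0,0,0,0,0],
    [1,0,0,0,0,0,0]
  ]
}}

```text
time: 10.3
tool_pos: [0.6111, -0.0107, 0.153]
tool_rot: [0.654, -0.653, 0.27, -0.27]
contact_force: [-0.0, 0.8, 1.1]
gripper_width: 0.529
```

Request:
{"method": "apply_moves", "body": {
  "moves": [
    [1,0,1,0,0,0,0],
    [1,0,0,0,0,0,0],
    [1,0,0,0,0,0,0],
    [1,0,0,0,0,0,0]
  ]
}}

```text
time: 10.7
tool_pos: [0.6112, -0.0107, 0.1521]
tool_rot: [0.654, -0.653, 0.27, -0.27]
contact_force: [-0.9, 1.0, 3.1]
gripper_width: 0.53
```

Request:
{"method": "apply_moves", "body": {
  "moves": [
    [1,0,0.8,0,0,0,0],
    [1,0,0.7,0,0,0,0],
    [1,0,0,0,0,0,0],
    [1,0,0,0,0,0,0],
    [1,0,0,0,0,0,0],
    [1,0,0,0,0,0,0]
  ]
}}

```text
time: 11.3
tool_pos: [0.6112, -0.0108, 0.1509]
tool_rot: [0.654, -0.653, 0.27, -0.27]
contact_force: [-1.8, 0.5, 4.7]
gripper_width: 0.527
```

```bash
python3 - <<'E'
from h import *
for i in range(6):
    s,M,t=pose();print(s["time"],t.round(4),s["contact_force"].round(1))
    im=manip.grab_frame("side")
print(M.round(3))
a=cv2.resize(im[160:300,270:370],None,fx=4.2,fy=4.2,interpolation=2);cv2.imwrite("pics/s3.png",a)
E
```

```text
11.3 [ 0.6112 -0.0108  0.1509] [-1.8  0.5  4.7]
11.35 [ 0.6112 -0.0108  0.1509] [-1.8  1.3  6.1]
11.4 [ 0.6112 -0.0108  0.151 ] [-1.2  1.7  5.8]
11.45 [ 0.6112 -0.0108  0.1509] [-1.4  0.6  5.9]
11.5 [ 0.6112 -0.0108  0.1509] [-1.9  1.8  4.1]
11.55 [ 0.6112 -0.0108  0.1509] [-1.3  0.6  5.1]
[[ 0.708  0.001  0.706]
 [-0.706 -0.     0.708]
 [ 0.    -1.     0.   ]]
```

View pics/s3.png

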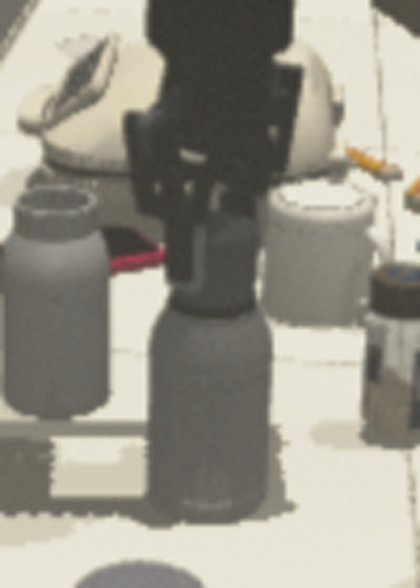

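The side view shows the cap seated down on the seal, with the bottle upright in its place. The steady press of about 5.3 N means the seal is squashed by about 2.6 mm.

```bash
python3 -c "
from plant import manip
print(manip.job_done()); print(manip.state()['contact_force'])"
```

```text
the job is handed in; nothing more can be done
None
the job is handed in; nothing more can be done
```

I picked up the middle-sized grey cap and pressed it onto the slim-necked oil bottle until it clicked. I kept pressing and handed the job in with the fingers still holding it down; the hand-in gave no verdict.

- **Click:** the force rose to at least 5 N at the height where the lip meets the ring, then fell to about zero.
- **Seal:** the push then rose at about 2 N per mm, as the seal should. It held steady at 4–6 N, which means the seal is squashed by about 2.5 mm. The rim should be about 123 mm above the bottle's underside; that figure is worked out from the tool height, not seen directly.
- **Bottle:** the last side picture, taken with the arm at rest, shows the bottle upright in its place with the cap straight on its neck. A sideways force of 1–2 N remained.
- **Other objects:** the wide-necked bottle and spice jar look unmoved in that picture. I did not re-check the other bystanders, but the arm only came near the bottle and the cap.
- **Force after hand-in:** my reading after the hand-in was refused, so I have no force value from the final second.

No check failed or disagreed beyond 1–2 mm.

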